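Swap a control module from the sloped stand into the chassis bay

TASK

Draw the module with the cut-off corner straight out of its tight pocket in the sloped stand by its rib, and fit it into the square bay of the open chassis, turned so that its cut corner clears the coding block there and it drops down fully home and flush with the rim; then let go. Lower it in rather than dropping it, and leave the other module and the rest of the bench as they are.

Things in the scene. Friction and masses are not known exactly. Their poses are not given: they have to be found in the camera images.
- module: Black plastic block 80 x 80 x 30 mm, about 0.32 kg, with one corner cut away: a 20 x 20 mm notch of full height at its own +x +y corner. Lowest 5 mm stepped in 2 mm all round as a lead-in. Origin: centre of the 80 mm square on the underside; z out of the top. Starts in either pocket of the stand, leaning 0.5 rad with it, its x pointing up the slope; it comes out along its z.
- module_rib (a point): Middle of the top edge of the module's rib, 60 mm above its underside. The rib is aluminium, 12 mm thick along the module's x, 50 mm long along its y, stands 30 mm proud of the middle of the module's top, and is all that can be gripped while the module is in a pocket.
- spare: The other module, of the same size, material and rib but with all four corners whole; it sits in the other pocket and must stay there. Origin and axes as for the module.
- tray: Fixed grey stand, two pockets side by side, its top sloping 0.5 rad (28.6 degrees): low at the front (its -x), high at the back, slope 106 mm long, 212 mm wide, top edge 92 mm high. Pockets 82.5 mm square, 30 mm deep, so only the ribs stand proud; floor centres at x 0, y +-53, z 40 mm in its frame. Origin: on the table under the middle; x level to the high side, z up.
- bay: Fixed open chassis on the table, base 150 x 190 x 8 mm. In its middle a bay 83 mm square inside, sides along its x and y, 30 mm deep, open on top; walls 14 mm, rim 38 mm above the table; lower cooling fins on both y sides. In one corner of the bay (+x+y, -x+y or -x-y in this frame, never +x-y; not reported, see or feel it) stands a coding block. Origin: centre of the base, on the table; z up.
- bay_floor (a point): Centre of the bay's floor, 8 mm above the table: where the module's origin ends up. The fixed steel coding block on this floor is 18 x 18 x 18 mm. The module goes down only with its notch over the block: yaw relative to the chassis 0, +90 or +180 degrees for a block in the +x+y, -x+y or -x-y corner. Turned wrongly it stops 18 mm too high.
- screwdriver: Bystander: a screwdriver lying on the bench between stand and chassis. Leave it.
- wrench: Bystander: a wrench lying to the right of the chassis. Leave it.
- jar: Bystander: a glass jar 68 mm wide, 85 mm tall, behind the work. Leave it.
- can: Bystander: a steel can 74 mm wide, 100 mm tall, behind the work. Leave it.
- spool: Bystander: a metal spool 60 mm wide, 50 mm tall, behind the work. Leave it.
- bin_small: Bystander: a yellow parts bin 140 x 100 x 60 mm to the right, with a ceramic fuse in it. Leave it.
Mind the look-alikes: they are no part of the job. What is shaped like the module but yellow is not meant.

How it is judged:
By the outcome, as a careful person would: the job done as asked, in the order asked, and still so for the second after the job is handed in, with the robot touching nothing.
It also fails if it takes over 67 s, if anything falls off the work surface, if the arm or the gripper's body presses on something with over 40 N, if the wrist force passes 120 N, or if a joint passes its speed limit or range.

ROBOT

A 6-joint arm with a two-finger parallel gripper is mounted at the origin on the work surface. World frame = base frame: x ahead of the robot, y to its left, z up, the work surface at z = 0. Lengths are in m, angles in rad, forces in N, time in s.
With the tool pointing down it reaches from about 0.35 to 0.775 m from the base axis. Payload 5.5 kg.
Tool frame: the origin (TCP) lies at the very end of the fingers, on their centre line; the grasp point (between the pads) lies 19 mm behind it; z points along the fingers, y is the line along which they close (so a half turn about z gives the same grasp; the last joint's range is limited). The gripper opens to 85 mm and grips with 20 to 120 N. Pads are 22 mm wide; open, the fingers measure 114 mm over their backs; the gripper's body (76 mm by 85 mm) begins 54 mm behind the grasp point. The pads swing forward as they close: fully open they stand 13 mm farther back than shut.
Start: joints at [-1.468, 0.313, 0.046, 1.304, 0, 1.431], TCP at [0.138, -0.558, 0.231] pointing down, gripper open.
Joint ranges: [-2.76, 2.76], [-0.86, 1.69], [-1.03, 1.26], [-2.2, 2.34], [-1.47, 1.5], [-3.14, 3.14]. Speed limits (rad/s): [2.57, 2.57, 3.14, 3.14, 3.14, 3.14].

INTERFACE

Orientations are given as a unit quaternion [w, x, y, z].
In Python, from workcell import env, cams, ticket, spotter gives the robot as it stands.
- The arm moves only by the tool jog_arm, never from a script. Its argument "increments" is a list that holds one entry, the list of rows, each a list of 7 numbers: the shift along the tool's x, y, z in units of 0.25 m (1.0 is 0.25 m), then the turn, a rotation vector about the tool's x, y, z in units of 180 degrees (1.0 is 180 degrees), then the closure in counts, from 0 (fully open) to 255 (shut). A call has 1 to 20 rows; each row shifts and turns the commanded pose from where the row before left it, along the tool's axes as they then stand; what a row does not reach is not made up. A row lasts 1/10 s, in which the tool goes at most 50 mm and 8.59 degrees, less where a joint would pass 70% of its speed; a pose out of reach is approached as far as the arm can. A call with a number of a shift or a turn outside -1 to 1 is refused whole. A call with a gripper value outside its range is refused whole. The fingers move at their own pace and stop on an object; "force" is the grip in N (left out, the last holds). Time passes only in rows, so rows that do not move let the fingers close. It gives the time, the measured TCP pose, the force, the opening and the grip force at its end, in the units of the state.
- env.get_state(): the state, without advancing time (a new reading comes with each control period).
- cams.read_camera(name): name is "scene" or "top" or "wrist"; returns a dict with "pixels" (400x640x3 uint8, red, green, blue), "fx", "fy", "cx", "cy" (pixels), "xyz" and "attitude" of the camera in the world; the wrist camera has in their place "mount" (4x4, takes a point from camera to tool coordinates, whose origin is the TCP and whose axes are the flange's). Camera axes: x right, y down, z forward; pixel columns grow to the right and rows downward; lengths in m; the calibration is good to about 2 mm. A picture is of the moment at which its call begins: read the wrist's pose just before it. There is no depth.
- ticket.hand_in(): hands the job in; it is judged then, once.
Trained networks look in the newest picture that a camera, given by its name, has taken for a name from the list of things; names that differ only in an ending like _2 or _b are one class to them, and where a whole thing is asked for, a point or a joint stands for the part that bears it (a point fixed in the world has none). Each returns a list of dicts, best first, with "conf" (0 to 1); they miss things now and then, are a little off and sometimes report something else, mostly with a low value. They report only what shows in the picture. A call takes as long as a camera call. They do not tell look-alikes from the thing itself.
- spotter.find_in(target, camera): "uv" ([column, row] in pixels, amid what is visible of it).
- spotter.cut_out(target, camera): "region" (400x640 bool, what is visible of it) and "uv" ([column, row] in pixels, amid what is visible of it).
- spotter.landmark_of(target, camera): "uv" ([column, row] in pixels: a listed point, or the origin of a listed thing).
The state is a dict: "clock": time; "joint_pos": joint angles; "qvel": joint speeds; "tau": joint torques, N m; "tcp_pos": TCP position; "orientation": TCP orientation; "wrist_force": force on the tool from outside, world axes, zero at the start; "ft_torque": the same for the moment, N m; "finger_gap": finger opening in m; "grip_force": force on a finger pad.
Only numpy, scipy, OpenCV 4.12 (cv2) and the standard library are available. Lean on these libraries where they do the work, as an engineer would, in place of code of your own. Each camera call takes 0.05 s, during which the arm holds its last target. There are 200 camera calls.

## Working session

There is one attempt and no reset: what is moved stays moved. The work goes in short steps, Python scripts to look and compute and a tool call to move; the robot and the scene stay as the last step left them, time stands still between calls to the robot, and variables do not carry over. Pictures are saved under pics/ and viewed, at most 10 in all, crops included, and the job is handed in when it is done.

Besides the shell and the picture viewer there is one more tool, called after "Call:" in YAML: its name, and indented under it one key for each argument. jog_arm: Moves the arm, as the interface text tells. Shifts and turns lie within -1 to 1; 1 stands for 0.25 m of shift or 180 degrees of turn. Its arguments: {"type":"object","properties":{"increments":{"type":"array"},"force":{"type":"number"}},"required":["increments"]}

```bash
mkdir -p pics; ls
cat > h.py <<'E'
import numpy as np,cv2
from scipy.spatial.transform import Rotation as R
from workcell import env,cams,ticket,spotter
def rot(q): return R.from_quat([q[1],q[2],q[3],q[0]]).as_matrix()
def cam(n):
    s=env.get_state(); c=cams.read_camera(n)
    if 'mount' in c:
        T=np.eye(4);T[:3,:3]=rot(s['orientation']);T[:3,3]=s['tcp_pos'];M=T@np.array(c['mount']);c['p']=M[:3,3];c['R']=M[:3,:3]
    else:
        c['p']=np.array(c['xyz']);a=np.array(c['attitude']);c['R']=a if a.shape==(3,3) else rot(a)
    return c
def onz(c,uv,z):
    d=c['R']@np.array([(uv[0]-c['cx'])/c['fx'],(uv[1]-c['cy'])/c['fy'],1]);return c['p']+d*(z-c['p'][2])/d[2]
def proj(c,P):
    q=(np.atleast_2d(P)-c['p'])@c['R'];return np.c_[c['fx']*q[:,0]/q[:,2]+c['cx'],c['fy']*q[:,1]/q[:,2]+c['cy']]
def save(c,f,crop=None,k=1):
    im=c['pixels'][:,:,::-1]
    if crop: x0,y0,x1,y1=crop; im=im[y0:y1,x0:x1]
    cv2.imwrite('pics/'+f,cv2.resize(im,None,fx=k,fy=k,interpolation=cv2.INTER_CUBIC))
E
python3 - <<'E'
from h import *
print(env.get_state())
for n in('top','scene'):
    c=cam(n);save(c,n+'1.png');print(n,c['p'],c['R'].round(3).tolist(),c['fx'],c['cx'],c['cy'])
    for t,z in(('module',.07),('spare',.07),('module_rib',.1),('tray',0),('bay',0),('bay_floor',.008),('screwdriver',0)):
        for r in spotter.landmark_of(t,n)[:3]: print(t,round(r['conf'],2),np.round(r['uv'],1),onz(c,r['uv'],z).round(3))
E
```

```text
pics
{'clock': 0.0, 'joint_pos': array([-1.46765463e+00,  3.14010139e-01,  4.49447903e-02,  1.30362096e+00,
        6.27386189e-06,  1.43120697e+00]), 'qvel': array([ 0.00064529,  0.00012209,  0.00012333,  0.00084906, -0.00099764,
        0.0009571 ]), 'tau': array([ 6.37683188e-04, -4.80629110e+01,  2.98531258e+01,  1.96337595e-02,
       -2.75683971e-05, -1.40231037e-05]), 'tcp_pos': array([ 0.13814648, -0.55760524,  0.23038938]), 'orientation': array([-9.44775352e-04,  9.92643797e-01,  1.21067749e-01,  2.03567822e-05]), 'wrist_force': array([0.23202015, 0.12937776, 1.06564093]), 'ft_torque': array([-0.04052587, -0.06513341, -0.00489332]), 'grip_force': 0.0, 'finger_gap': 0.08545990820795639}
top [ 0.37369502 -0.01739773  1.18230236] [[0.001, -0.986, 0.169], [-1.0, -0.002, -0.006], [0.006, -0.169, -0.986]] 466.70336889339853 316.48194196980415 207.5183363588846
module 0.95 [219.  239.5] [0.486 0.209 0.07 ]
module 0.82 [184.3 323. ] [0.292 0.282 0.07 ]
module 0.78 [162.3 246.9] [0.468 0.343 0.07 ]
spare 0.59 [223.4 195.8] [0.593 0.202 0.07 ]
module_rib 0.81 [247.8 298.4] [0.349 0.13
[... 289 characters left out ...]
.008]
screwdriver 0.85 [298.9 239.6] [0.493 0.02  0.   ]
scene [ 1.2208125  -0.20749477  1.22359533] [[0.249, 0.83, -0.5], [0.969, -0.213, 0.129], [0.001, -0.516, -0.857]] 487.5854843871291 318.56388953857527 194.73306131749476
module 0.86 [395.6 166.1] [0.51  0.203 0.07 ]
module 0.81 [440.2 158.9] [0.518 0.337 0.07 ]
module 0.78 [354.7 140.9] [0.394 0.116 0.07 ]
spare 0.59 [407.8 190.8] [0.597 0.209 0.07 ]
module_rib 0.82 [359.4 129.4] [0.379 0.133 0.1  ]
module_rib 0.82 [445.3 149. ] [0.507 0.349 0.1  ]
module_rib 0.77 [391.1 156.4] [0.494 0.191 0.1  ]
tray 0.79 [401.3 190.1] [0.552 0.217 0.   ]
bay 0.75 [269.6 195. ] [ 0.472 -0.163  0.   ]
screwdriver 0.7 [337.  186.7] [0.493 0.036 0.   ]
```

View pics/top1.png

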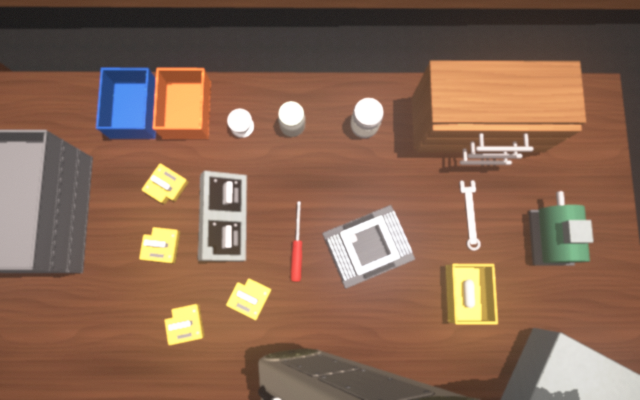

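Run:
```python
import cv2
a=cv2.imread('pics/top1.png');b=cv2.imread('pics/scene1.png')
A=cv2.resize(a[150:340,140:290],None,fx=3,fy=3,interpolation=cv2.INTER_CUBIC)
B=cv2.resize(a[190:300,310:430],None,fx=2.6,fy=2.6,interpolation=cv2.INTER_CUBIC)
o=cv2.copyMakeBorder(B,0,A.shape[0]-B.shape[0],0,0,cv2.BORDER_CONSTANT)
cv2.imwrite('pics/crop1.png',cv2.hconcat([A,o]))
```

```text
(no output)
```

View pics/crop1.png

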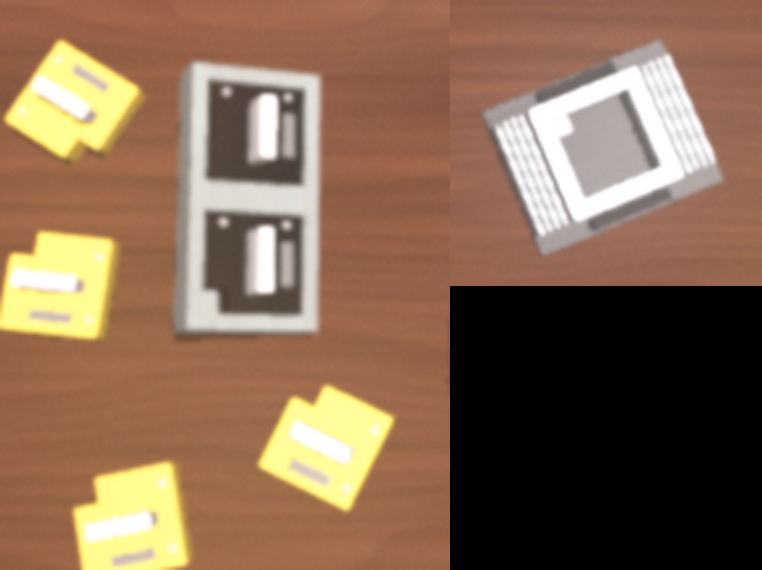

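The black module with the notch (about 228,238 in the top picture) is in the lower pocket. The four yellow look-alikes at (163,183), (160,245), (184,324) and (248,299) and the uncut spare at (228,193) are not it. The coding block is in the upper-left corner of the bay in the picture, which is world +x+y, with the chassis yawed about 20° there.

```bash
cat >> h.py <<'E'
def plan(p,Rt=None):
    s=env.get_state();Rc=rot(s['orientation']);d=Rc.T@(np.array(p)-s['tcp_pos'])
    print('t',round(s['clock'],2),'tcp',s['tcp_pos'].round(4),'q',s['joint_pos'].round(2),'F',s['wrist_force'].round(1),'gap',round(s['finger_gap'],4))
    print('shift units',(d/.25).round(4),'min rows',np.linalg.norm(d)/.05)
    if Rt is not None:
        rv=R.from_matrix(Rc.T@Rt).as_rotvec();print('turn units',(rv/np.pi).round(4),'min rows',np.linalg.norm(rv)/np.radians(8.59),'shift after turn',(Rt.T@(np.array(p)-s['tcp_pos'])/.25).round(4))
def down(yaw): # tool z down, tool y horizontal; yaw of tool x
    c,s=np.cos(yaw),np.sin(yaw);return np.array([[c,s,0],[s,-c,0],[0,0,-1.]])
E
python3 - <<'E'
from h import *
c=cam('wrist');print(np.array(c['mount']).round(4),c['fx'],c['cx'],c['cy'])
plan([.44,-.16,.35],down(np.radians(110)))
E
```

```text
[[ 5.000e-04 -9.625e-01 -2.713e-01  6.880e-02]
 [ 1.000e+00  5.000e-04  1.000e-04 -5.000e-04]
 [ 1.000e-04 -2.713e-01  9.625e-01 -1.421e-01]
 [ 0.000e+00  0.000e+00  0.000e+00  1.000e+00]] 296.0315435732392 322.39696650937793 197.93829737304284
t 0.85 tcp [ 0.1382 -0.5582  0.2314] q [-1.47  0.31  0.05  1.3  -0.    1.43] F [ 0.2  1.2 -1. ] gap 0.0849
shift units [ 1.5547 -1.2556 -0.4748] min rows 10.270062907665038
turn units [ 0.000e+00  1.000e-04 -5.338e-01] min rows 11.185644289952629 shift after turn [ 1.0838  1.679  -0.4745]
```

Call:
jog_arm:
  increments:
    - [[0,0,-0.16,0,0,0,0],[0,0,-0.16,0,0,0,0],[0,0,-0.16,0,0,0,0],[0.13,-0.105,0,0,0,0,0],[0.13,-0.105,0,0,0,0,0],[0.13,-0.105,0,0,0,0,0],[0.13,-0.105,0,0,0,0,0],[0.13,-0.105,0,0,0,0,0],[0.13,-0.105,0,0,0,0,0],[0.13,-0.105,0,0,0,0,0],[0.13,-0.105,0,0,0,0,0],[0.13,-0.105,0,0,0,0,0],[0.13,-0.105,0,0,0,0,0],[0.13,-0.105,0,0,0,0,0],[0.13,-0.105,0,0,0,0,0]]

```text
clock: 2.35
tcp_pos: [0.4419, -0.1571, 0.3516]
orientation: [0.0, 0.993, 0.121, 0.0]
wrist_force: [0.9, -0.3, -0.4]
finger_gap: 0.0853
grip_force: 0.0
```

Call:
jog_arm:
  increments:
    - [[0,0,0,0,0,-0.0445,0],[0,0,0,0,0,-0.0445,0],[0,0,0,0,0,-0.0445,0],[0,0,0,0,0,-0.0445,0],[0,0,0,0,0,-0.0445,0],[0,0,0,0,0,-0.0445,0],[0,0,0,0,0,-0.0445,0],[0,0,0,0,0,-0.0445,0],[0,0,0,0,0,-0.0445,0],[0,0,0,0,0,-0.0445,0],[0,0,0,0,0,-0.0445,0],[0,0,0,0,0,-0.0445,0],[0,0,0.2,0,0,0,0],[0,0,0.2,0,0,0,0],[0,0,0.2,0,0,0,0],[0,0,0,0,0,0,0]]

```text
clock: 3.95
tcp_pos: [0.4349, -0.1551, 0.1939]
orientation: [-0.008, 0.573, 0.819, -0.001]
wrist_force: [-0.1, -0.0, -0.2]
finger_gap: 0.0854
grip_force: 0.0
```

Run:
```python
from h import *
plan([.48,-.155,.2],down(np.radians(110)))
c=cam('wrist');save(c,'bay1.png')
for t,z in(('bay',0),('bay_floor',.008)):
  for r in spotter.landmark_of(t,'wrist')[:2]: print(t,r['conf'],r['uv'],onz(c,r['uv'],z))
import pickle;pickle.dump(c,open('bay1.pkl','wb'))
```

```text
t 3.95 tcp [ 0.4349 -0.1551  0.1939] q [-0.52  0.12 -0.29  1.17 -0.    0.7 ] F [-0.1 -0.  -0.2] gap 0.0854
shift units [-0.061   0.1695 -0.027 ] min rows 0.9109085947745277
turn units [-0.0034 -0.0039  0.0002] min rows 0.10793373407560723 shift after turn [-0.0613  0.1698 -0.0245]
bay_floor 0.88 [358.1, 196.2] [ 0.47809594 -0.15924472  0.008     ]
```

View pics/bay1.png

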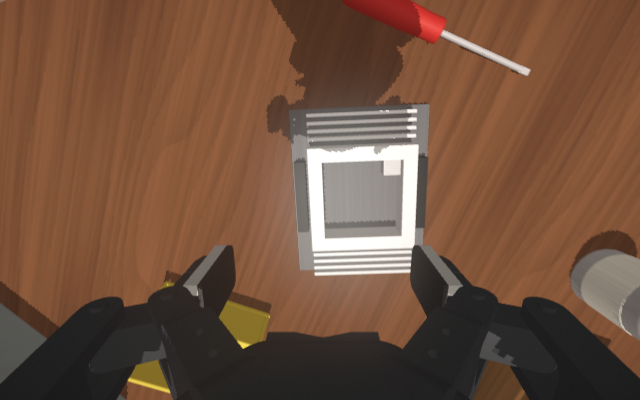

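The picture shows the bay centred near (362,198), with the block in the upper-right corner at (391,168). With the tool yawed 110° that is world +x+y, as before. Next I fit the bay pose to its edges.

```bash
cat >> h.py <<'E'
from scipy.optimize import differential_evolution,minimize
def edgefit(c,segs,bounds,pose,polish=1.0):
    """segs: Nx2x3 model segments; pose(v)->(R,t); maximise edge strength across the projected segments"""
    g=cv2.GaussianBlur(cv2.cvtColor(c['pixels'],cv2.COLOR_RGB2GRAY).astype(np.float32),(0,0),polish)
    gx,gy=cv2.Sobel(g,-1,1,0)/8,cv2.Sobel(g,-1,0,1)/8
    a=np.linspace(.06,.94,40)[None,:,None];segs=np.array(segs,float);P=(segs[:,:1]*(1-a)+segs[:,1:]*a)
    def f(v):
        Rm,t=pose(v);W=P.reshape(-1,3)@Rm.T+t;uv=proj(c,W).astype(np.float32).reshape(P.shape[0],-1,2)
        d=uv[:,-1]-uv[:,0];d/=np.linalg.norm(d,axis=1)[:,None];n=np.c_[-d[:,1],d[:,0]]
        X=cv2.remap(gx,uv[...,0],uv[...,1],cv2.INTER_LINEAR);Y=cv2.remap(gy,uv[...,0],uv[...,1],cv2.INTER_LINEAR)
        e=np.minimum(abs(X*n[:,:1]+Y*n[:,1:]),12);return -e.mean()
    r=differential_evolution(f,bounds,seed=1,tol=1e-6,maxiter=150);return r.x,r.fun
def rect(wx,wy,z,cx=0,cy=0):
    q=[(cx+i*wx/2,cy+j*wy/2,z) for i,j in((1,1),(-1,1),(-1,-1),(1,-1))];return [(q[i],q[(i+1)%4]) for i in range(4)]
def zpose(v): return R.from_euler('z',v[2]).as_matrix(),np.array([v[0],v[1],0])
def draw(c,segs,pose,col=(255,0,0)):
    Rm,t=pose
    for s in segs:
        u=proj(c,np.array(s)@Rm.T+t);cv2.line(c['pixels'],*[tuple(int(round(x*8)) for x in p) for p in u],col,1,cv2.LINE_AA,3)
E
cat > fb.py <<'E'
from h import *
import pickle,sys
def fitbay(c,x0=.478,y0=-.157,w=.015):
    b=[(x0-w,x0+w),(y0-w,y0+w),(.2,.55)]
    for nm,s in(('inner',rect(.083,.083,.038)),('outer',rect(.111,.111,.038)),('base',rect(.15,.19,.008)),('all',rect(.083,.083,.038)+rect(.111,.111,.038)+rect(.15,.19,.008))):
        v,e=edgefit(c,s,b,zpose);print(nm,v.round(4),round(np.degrees(v[2]),2),round(e,2))
    return v
if __name__=='__main__':
    c=pickle.load(open('bay1.pkl','rb'));v=fitbay(c)
    s=rect(.083,.083,.038)+rect(.111,.111,.038)+rect(.15,.19,.008);c['pixels']=c['pixels'].copy();draw(c,s,zpose(v));save(c,'bayfit.png',(270,80,450,290),2.8)
E
python3 fb.py
python3 - <<'E'
from h import *
from fb import fitbay
fitbay(cam('top'))
E
```

```text
inner [ 0.4786 -0.1555  0.3852] 22.07 -11.74
outer [ 0.4784 -0.1542  0.3807] 21.81 -12.0
base [ 0.4703 -0.1672  0.4011] 22.98 -8.14
all [ 0.4782 -0.1557  0.392 ] 22.46 -10.22
inner [ 0.4744 -0.1443  0.3656] 20.95 -8.64
outer [ 0.4774 -0.1528  0.3368] 19.3 -9.17
base [ 0.4633 -0.1626  0.3789] 21.71 -6.62
all [ 0.4776 -0.1558  0.3964] 22.71 -7.6
```

View pics/bayfit.png

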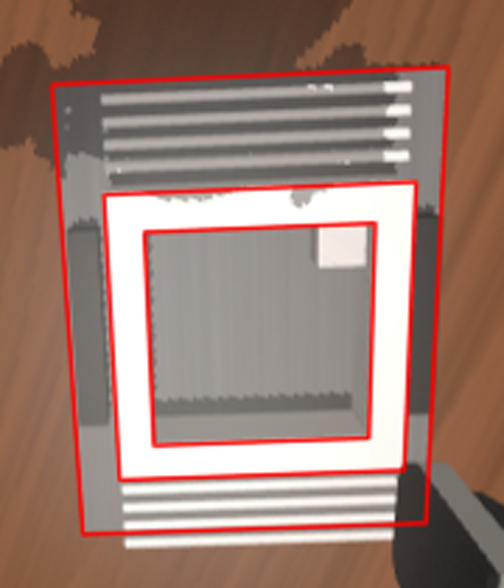

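The red model lines up with the rim and base, so the bay is at (0.478, -0.156), yaw 22.3°, with the block at +x+y. Next is a rough fit of the stand from the top picture.

```bash
cat > ft.py <<'E'
from h import *
Ry=R.from_euler('y',-.5).as_matrix()   # slope frame: x up-slope, z normal
O=np.array([0,0,.04])
S=[(tuple(Ry@np.array(a)+O),tuple(Ry@np.array(b)+O)) for a,b in rect(.106,.212,.03)+rect(.0825,.0825,.03,0,.053)+rect(.0825,.0825,.03,0,-.053)]
def fittray(c,x0,y0,w,yw=(1.4,1.75)):
    v,e=edgefit(c,S,[(x0-w,x0+w),(y0-w,y0+w),yw],zpose);print('tray',v.round(4),round(np.degrees(v[2]),2),round(e,2));return v
def modpose(v,side,h):   # frame of the module in pocket side(+1/-1), point h above its underside
    Rm=R.from_euler('z',v[2]).as_matrix();Q=Rm@Ry;return Q,np.array([v[0],v[1],0])+Rm@(Ry@np.array([0,.053*side,h])+O)
def toolR(Q): # tool y along module x, tool z = -module z
    return np.c_[-Q[:,1]*-1,Q[:,0],-Q[:,2]] if np.linalg.det(np.c_[Q[:,1],Q[:,0],-Q[:,2]])>0 else np.c_[-Q[:,1],Q[:,0],-Q[:,2]]
E
python3 - <<'E'
from ft import *
print(Ry@[1,0,0],Ry@[0,0,1])
c=cam('top');v=fittray(c,.545,.215,.03)
for s in(1,-1):
  Q,p=modpose(v,s,.06);print(s,p.round(4))
Q,p=modpose(v,1,.06);T=toolR(Q);print(T.round(3),np.linalg.det(T),proj(c,p))
draw(c,S,zpose(v));
g=p-T[:,2]*.12;print(g)
plan(g,T)
plan([.4349,-.1551,.35],down(np.pi))
E
```

```text
[0.87758256 0.         0.47942554] [-0.47942554  0.          0.87758256]
tray [0.548  0.2102 1.5927] 91.25 -11.85
1 [0.4956 0.1803 0.0927]
-1 [0.6016 0.1826 0.0927]
[[-1.    -0.019 -0.01 ]
 [-0.022  0.877  0.479]
 [ 0.     0.479 -0.878]] 0.9999999999999997 [[229.45891169 234.5881797 ]]
[0.49687185 0.12274978 0.19796486]
t 4.2 tcp [ 0.4437 -0.1602  0.205 ] q [-0.52  0.12 -0.27  1.18 -0.    0.7 ] F [ 0.4 -0.3  0.2] gap 0.0854
shift units [0.9905 0.5873 0.0254] min rows 5.758880633161204
turn units [-0.1378  0.1011 -0.3864] min rows 8.852523898788974 shift after turn [-0.2373  0.9753  0.5648]
t 4.2 tcp [ 0.4437 -0.1602  0.205 ] q [-0.52  0.12 -0.27  1.18 -0.    0.7 ] F [ 0.4 -0.3  0.2] gap 0.0854
shift units [ 0.028  -0.0236 -0.5804] min rows 2.9076439506473806
turn units [ 2.000e-04  2.300e-03 -3.887e-01] min rows 8.145403225101738 shift after turn [ 0.0352  0.0202 -0.5801]
```

Call:
jog_arm:
  increments:
    - [[0,0,-0.1,0,0,0,0],[0.1415,0.084,0,0,0,0,0],[0.1415,0.084,0,0,0,0,0],[0.1415,0.084,0,0,0,0,0],[0.1415,0.084,0,0,0,0,0],[0.1415,0.084,0,0,0,0,0],[0.1415,0.084,0,0,0,0,0],[0.1415,0.084,0,0,0,0,0],[0,0,0,-0.0138,0.0101,-0.0386,0],[0,0,0,-0.0138,0.0101,-0.0386,0],[0,0,0,-0.0138,0.0101,-0.0386,0],[0,0,0,-0.0138,0.0101,-0.0386,0],[0,0,0,-0.0138,0.0101,-0.0386,0],[0,0,0,-0.0138,0.0101,-0.0386,0],[0,0,0,-0.0138,0.0101,-0.0386,0],[0,0,0,-0.0138,0.0101,-0.0386,0],[0,0,0,-0.0138,0.0101,-0.0386,0],[0,0,0,-0.0138,0.0101,-0.0386,0]]

```text
clock: 6.0
tcp_pos: [0.4967, 0.1237, 0.2295]
orientation: [-0.002, -0.013, 0.968, 0.249]
wrist_force: [0.1, 0.5, -0.4]
finger_gap: 0.0857
grip_force: 0.0
```

Call:
jog_arm:
  increments:
    - [[0,0,0.08,0,0,0,80],[0,0,0,0,0,0,80],[0,0,0,0,0,0,80],[0,0,0,0,0,0,80],[0,0,0,0,0,0,80]]

```text
clock: 6.5
tcp_pos: [0.4947, 0.1339, 0.21]
orientation: [-0.004, -0.01, 0.968, 0.249]
wrist_force: [0.4, 0.4, -0.2]
finger_gap: 0.0587
grip_force: 0.0
```

Run:
```python
from ft import *
c=cam('wrist');v=fittray(c,.548,.2102,.015)
c['pixels']=c['pixels'].copy();raw=c['pixels'].copy()
# rib top rectangle fit in the pocket (slope offsets)
Q,p=modpose(v,1,.06);T=toolR(Q)
w,e=edgefit(dict(c,pixels=raw),rect(.012,.05,0),[(-.004,.004),(-.006,.006),(-.06,.06)],lambda u:(Q@R.from_euler('z',u[2]).as_matrix(),p+Q@[u[0],u[1],0]))
print('rib off',w.round(4),e,p)
draw(c,S,zpose(v));draw(c,rect(.012,.05,0),(Q,p),(0,255,0));save(c,'tray1.png')
plan(p-T[:,2]*.03,T)
```

```text
tray [0.5443 0.2129 1.5939] 91.32 -11.55
rib off [-0.0008 -0.     -0.0194] -12.0 [0.49196657 0.18287865 0.09265495]
t 6.55 tcp [0.4945 0.1339 0.2098] q [-0.18  0.22 -0.22  1.24  0.49 -0.23] F [-0.4 -0.4 -0. ] gap 0.0588
shift units [ 0.0047 -0.0539  0.385 ] min rows 1.9437096718331341
turn units [ 0.0011 -0.0007 -0.0012] min rows 0.03692607783474289 shift after turn [ 0.0058 -0.0526  0.3851]
```

View pics/tray1.png

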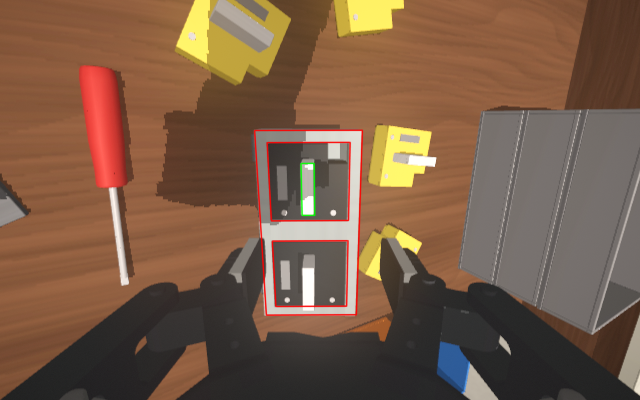

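The model fits both pockets and the rib of the notched module (green, at 308,188), with its notch at the upper right (334,150), as expected. I'm moving onto the rib.

Call:
jog_arm:
  increments:
    - [[0.006,-0.056,0,0.001,-0.001,-0.001,80],[0,0,0.1,0,0,0,80],[0,0,0.1,0,0,0,80],[0,0,0.1,0,0,0,80],[0,0,0.085,0,0,0,80],[0,0,0,0,0,0,80],[0,0,0,0,0,0,80],[0,0,0,0,0,0,80],[0,0,0,0,0,0,80]]

```text
clock: 7.45
tcp_pos: [0.4927, 0.1672, 0.1186]
orientation: [-0.002, -0.01, 0.969, 0.248]
wrist_force: [0.8, -0.6, -0.2]
finger_gap: 0.0583
grip_force: 0.0
```

Run:
```python
from ft import *
c=cam('wrist');v=np.array([.5443,.2129,1.5939]);Q,p=modpose(v,1,.06);T=toolR(Q)
w,e=edgefit(c,rect(.012,.05,0),[(-.006,.006),(-.006,.006),(-.06,.06)],lambda u:(Q@R.from_euler('z',u[2]).as_matrix(),p+Q@[u[0],u[1],0]))
print('rib off',w.round(4),e);c['pixels']=c['pixels'].copy();draw(c,rect(.012,.05,0),(Q,p+Q@[w[0],w[1],0]),(0,255,0));save(c,'rib.png')
plan(p+Q@[w[0],w[1],0]+T[:,2]*.024,T)
```

```text
rib off [-0.0017 -0.0001 -0.0034] -10.884020805358887
t 7.5 tcp [0.4926 0.1673 0.1185] q [-0.12  0.28 -0.39  0.98  0.5  -0.16] F [ 0.1 -0.6 -0.3] gap 0.0587
shift units [ 0.0009 -0.0017  0.2167] min rows 1.0837906708999878
turn units [ 0.0001  0.0005 -0.0004] min rows 0.013647658106962715 shift after turn [ 0.0006 -0.0016  0.2168]
```

View pics/rib.png

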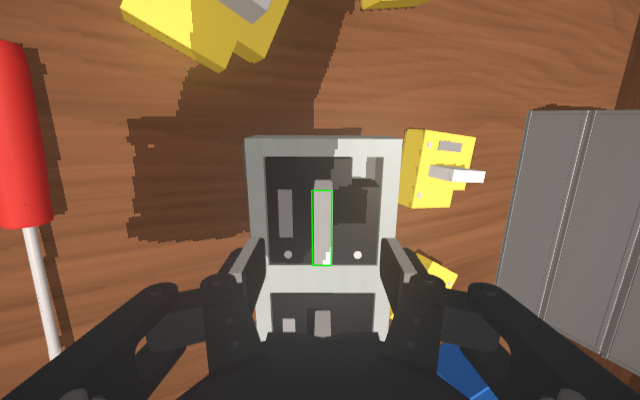

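The rib (column 322) sits midway between the fingers, so I go down and close.

Call:
jog_arm:
  increments:
    - [[0.0,-0.002,0.07,0,0,0,80],[0,0,0.07,0,0,0,80],[0,0,0.05,0,0,0,80],[0,0,0.027,0,0,0,80],[0,0,0,0,0,0,80],[0,0,0,0,0,0,80],[0,0,0,0,0,0,80]]

```text
clock: 8.2
tcp_pos: [0.4917, 0.1932, 0.0704]
orientation: [-0.003, -0.01, 0.969, 0.248]
wrist_force: [-0.0, -0.5, 0.0]
finger_gap: 0.0585
grip_force: 0.0
```

Call:
jog_arm:
  increments:
    - [[0,0,0,0,0,0,255],[0,0,0,0,0,0,255],[0,0,0,0,0,0,255],[0,0,0,0,0,0,255],[0,0,0,0,0,0,255],[0,0,0,0,0,0,255],[0,0,0,0,0,0,255],[0,0,0,0,0,0,255]]
  force: 70

```text
clock: 9.0
tcp_pos: [0.4912, 0.1933, 0.0699]
orientation: [-0.003, -0.01, 0.969, 0.248]
wrist_force: [-0.6, -3.5, 4.7]
finger_gap: 0.0106
grip_force: 69.0
```

Run:
```python
from ft import *
Q,p=modpose(np.array([.5443,.2129,1.5939]),1,.06);T=toolR(Q);plan(p+T[:,2]*.024,T)
s=env.get_state();print(s['grip_force'],rot(s['orientation']).T@s['wrist_force'])
```

```text
t 9.0 tcp [0.4912 0.1933 0.0699] q [-0.06  0.33 -0.45  0.83  0.5  -0.1 ] F [-0.6 -3.5  4.7] gap 0.0106
shift units [-0.002   0.007  -0.0037] min rows 0.04099081885461231
turn units [ 0.0002 -0.     -0.0005] min rows 0.011746137058692546 shift after turn [-0.002   0.007  -0.0037]
69.03341889381409 [ 0.70697428 -0.78149622 -5.83034011]
```

Call:
jog_arm:
  increments:
    - [[0,0,-0.02,0,0,0,255],[0,0,-0.02,0,0,0,255],[0,0,-0.02,0,0,0,255],[0,0,-0.02,0,0,0,255],[0,0,0,0,0,0,255]]

```text
clock: 9.5
tcp_pos: [0.4918, 0.1836, 0.0879]
orientation: [-0.003, -0.01, 0.969, 0.248]
wrist_force: [0.5, 0.2, -2.2]
finger_gap: 0.0112
grip_force: 68.3
```

Call:
jog_arm:
  increments:
    - [[0,0,-0.03,0,0,0,255],[0,0,-0.03,0,0,0,255],[0,0,-0.03,0,0,0,255],[0,0,-0.04,0,0,0,255],[0,0,-0.04,0,0,0,255],[0,0,-0.04,0,0,0,255],[0,0,0,0,0,0,255],[0,0,0,0,0,0,255]]

```text
clock: 10.3
tcp_pos: [0.4922, 0.1584, 0.1336]
orientation: [-0.003, -0.01, 0.969, 0.248]
wrist_force: [0.6, -0.8, -2.5]
finger_gap: 0.0109
grip_force: 68.4
```

Run:
```python
from h import *
c=cam('wrist');save(c,'held.png');plan([.478,-.156,.25],down(np.radians(112.3)))
print(env.get_state()['grip_force'])
```

```text
t 10.35 tcp [0.4918 0.1586 0.1332] q [-0.13  0.27 -0.36  1.03  0.49 -0.18] F [ 0.7  0.3 -3.1] gap 0.0107
shift units [ 0.0832 -0.8785 -1.0131] min rows 6.717798257968998
turn units [ 0.1393 -0.0962  0.3745] min rows 8.611224983322394 shift after turn [-1.1435 -0.5286 -0.4671]
68.40688705444336
```

View pics/held.png

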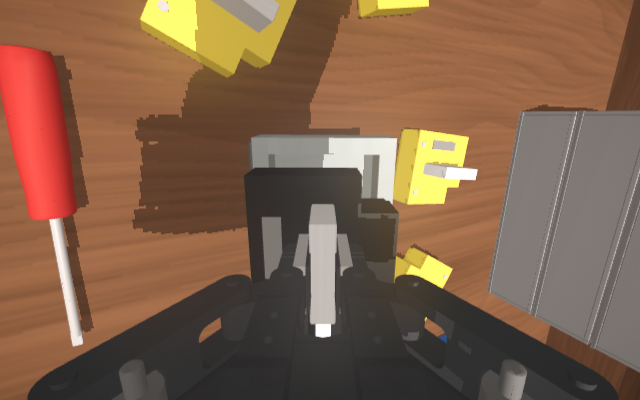

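The module is out and held; its notch at the upper right (378,230) has not shifted in the grip. I raise it and level it.

Call:
jog_arm:
  increments:
    - [[0,0,-0.1,0,0,0,255],[0,0,-0.1,0,0,0,255],[0,0,-0.1,0,0,0,255],[0,0,0,0.0155,-0.0107,0.0416,255],[0,0,0,0.0155,-0.0107,0.0416,255],[0,0,0,0.0155,-0.0107,0.0416,255],[0,0,0,0.0155,-0.0107,0.0416,255],[0,0,0,0.0155,-0.0107,0.0416,255],[0,0,0,0.0155,-0.0107,0.0416,255],[0,0,0,0.0155,-0.0107,0.0416,255],[0,0,0,0.0155,-0.0107,0.0416,255],[0,0,0,0.0155,-0.0107,0.0416,255],[0,0,0,0,0,0,255],[0,0,0,0,0,0,255]]

```text
clock: 11.75
tcp_pos: [0.4924, 0.1233, 0.1984]
orientation: [-0.001, 0.555, 0.832, -0.0]
wrist_force: [-0.4, -0.3, -2.3]
finger_gap: 0.0107
grip_force: 68.9
```

Run:
```python
from h import *
plan([.478,-.156,.16],down(np.radians(112.3)))
```

```text
t 11.75 tcp [0.4924 0.1233 0.1984] q [ 0.09  0.2  -0.19  1.19  0.    1.26] F [-0.4 -0.3 -2.3] gap 0.0107
shift units [-1.0098 -0.4816  0.1527] min rows 5.645862873345598
turn units [-0.0002 -0.0003  0.0014] min rows 0.03140247701491498 shift after turn [-1.0119 -0.4771  0.1534]
```

Call:
jog_arm:
  increments:
    - [[-0.144,-0.0685,0,0,0,0.0014,255],[-0.144,-0.0685,0,0,0,0,255],[-0.144,-0.0685,0,0,0,0,255],[-0.144,-0.0685,0,0,0,0,255],[-0.144,-0.0685,0,0,0,0,255],[-0.144,-0.0685,0,0,0,0,255],[-0.145,-0.068,0,0,0,0,255],[0,0,0.08,0,0,0,255],[0,0,0.073,0,0,0,255],[0,0,0,0,0,0,255],[0,0,0,0,0,0,255],[0,0,0,0,0,0,255]]

```text
clock: 12.95
tcp_pos: [0.4772, -0.1562, 0.1621]
orientation: [0.001, 0.558, 0.83, -0.0]
wrist_force: [0.7, -0.4, -2.6]
finger_gap: 0.0108
grip_force: 69.0
```

Run:
```python
from h import *
c=cam('wrist');s=env.get_state();Rc=rot(s['orientation']);t=s['tcp_pos']
# module predicted in hand: underside 36 mm below TCP
Mb=lambda h:[( *( [0]*0),) for _ in ()]
c['pixels']=c['pixels'].copy()
Rm=np.c_[Rc[:,1],Rc[:,0],-Rc[:,2]]
M=(Rm,t+Rc@np.array([-.0005,0,.036]))
draw(c,rect(.08,.08,.03)+rect(.012,.05,.06),M,(0,255,0))
z=zpose([.478,-.156,np.radians(22.3)])
draw(c,rect(.083,.083,.038)+rect(.111,.111,.038)+rect(.15,.19,.008),z,(255,0,0))
save(c,'over.png');plan([.478,-.156,.16],down(np.radians(112.3)))
```

```text
t 13.0 tcp [ 0.4773 -0.1562  0.1622] q [-0.48  0.2  -0.27  1.09 -0.    0.71] F [ 0.5  0.7 -2.8] gap 0.0109
shift units [-0.0004  0.0027  0.0089] min rows 0.046255036455006816
turn units [ 0.0004  0.0007 -0.001 ] min rows 0.0258057046260974 shift after turn [-0.0004  0.0027  0.0088]
```

View pics/over.png

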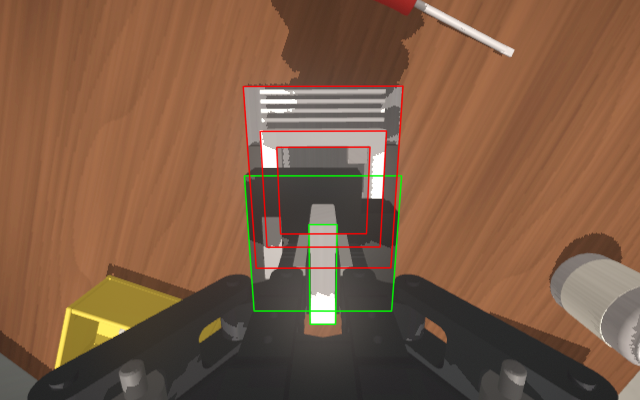

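The predicted module (green) and bay (red) match what shows, and the notch (378,215) is over the block side. I lower it to just above the rim, then go in slowly.

Call:
jog_arm:
  increments:
    - [[0.001,0.0027,0.06,0,0,-0.001,255],[0,0,0.08,0,0,0,255],[0,0,0.08,0,0,0,255],[0,0,0.06,0,0,0,255],[0,0,0.03,0,0,0,255],[0,0,0.02,0,0,0,255],[0,0,0,0,0,0,255],[0,0,0,0,0,0,255]]

```text
clock: 13.8
tcp_pos: [0.4779, -0.1559, 0.0794]
orientation: [0.001, 0.557, 0.83, -0.0]
wrist_force: [1.6, -0.1, -2.3]
finger_gap: 0.0109
grip_force: 69.0
```

Call:
jog_arm:
  increments:
    - [[0,0,0.01,0,0,0,255],[0,0,0.01,0,0,0,255],[0,0,0.01,0,0,0,255],[0,0,0.01,0,0,0,255],[0,0,0,0,0,0,255]]

```text
clock: 14.3
tcp_pos: [0.4769, -0.1555, 0.0681]
orientation: [-0.0, 0.557, 0.83, -0.0]
wrist_force: [-0.1, -0.1, -2.6]
finger_gap: 0.0107
grip_force: 69.0
```

Call:
jog_arm:
  increments:
    - [[0,0,0.01,0,0,0,255],[0,0,0.01,0,0,0,255],[0,0,0.01,0,0,0,255],[0,0,0,0,0,0,255]]

```text
clock: 14.7
tcp_pos: [0.4769, -0.1555, 0.0606]
orientation: [-0.0, 0.557, 0.83, -0.0]
wrist_force: [0.0, 0.4, -2.6]
finger_gap: 0.0109
grip_force: 69.0
```

Call:
jog_arm:
  increments:
    - [[0,0,0.01,0,0,0,255],[0,0,0.01,0,0,0,255],[0,0,0.01,0,0,0,255],[0,0,0,0,0,0,255]]

```text
clock: 15.1
tcp_pos: [0.477, -0.1555, 0.0532]
orientation: [-0.0, 0.557, 0.83, -0.0]
wrist_force: [0.3, 0.3, -3.2]
finger_gap: 0.0106
grip_force: 69.0
```

Call:
jog_arm:
  increments:
    - [[0,0,0.01,0,0,0,255],[0,0,0.01,0,0,0,255],[0,0,0.006,0,0,0,255],[0,0,0,0,0,0,255]]

```text
clock: 15.5
tcp_pos: [0.477, -0.1556, 0.0468]
orientation: [-0.0, 0.557, 0.83, -0.0]
wrist_force: [-0.2, -0.0, -2.7]
finger_gap: 0.0106
grip_force: 69.0
```

Call:
jog_arm:
  increments:
    - [[0,0,0.004,0,0,0,255],[0,0,0.004,0,0,0,255],[0,0,0,0,0,0,255],[0,0,0,0,0,0,255]]

```text
clock: 15.9
tcp_pos: [0.4772, -0.1557, 0.0451]
orientation: [0.0, 0.557, 0.83, -0.0]
wrist_force: [-1.2, -0.3, -2.8]
finger_gap: 0.0109
grip_force: 69.0
```

Call:
jog_arm:
  increments:
    - [[0,0,0.003,0,0,0,255],[0,0,0.003,0,0,0,255],[0,0,0,0,0,0,255],[0,0,0,0,0,0,255]]

```text
clock: 16.3
tcp_pos: [0.4772, -0.1557, 0.0436]
orientation: [0.0, 0.557, 0.83, -0.0]
wrist_force: [-0.7, 0.2, -3.0]
finger_gap: 0.0107
grip_force: 69.0
```

Call:
jog_arm:
  increments:
    - [[0,0,0.003,0,0,0,255],[0,0,0,0,0,0,255],[0,0,0,0,0,0,255]]

```text
clock: 16.6
tcp_pos: [0.4773, -0.1557, 0.0428]
orientation: [0.0, 0.557, 0.83, -0.0]
wrist_force: [-0.3, 0.3, -2.9]
finger_gap: 0.0106
grip_force: 69.0
```

Call:
jog_arm:
  increments:
    - [[0,0,0.003,0,0,0,255],[0,0,0,0,0,0,255],[0,0,0,0,0,0,255]]

```text
clock: 16.9
tcp_pos: [0.4774, -0.1558, 0.0425]
orientation: [0.0, 0.557, 0.83, -0.0]
wrist_force: [-1.4, -0.2, 3.1]
finger_gap: 0.0105
grip_force: 70.0
```

Call:
jog_arm:
  increments:
    - [[0,0,0.003,0,0,0,255],[0,0,0,0,0,0,255],[0,0,0,0,0,0,255]]

```text
clock: 17.2
tcp_pos: [0.4775, -0.1559, 0.0425]
orientation: [0.001, 0.557, 0.83, -0.0]
wrist_force: [-3.0, 0.3, 11.4]
finger_gap: 0.0108
grip_force: 71.0
```

It has seated on the floor: the force rose at TCP z 0.0425. I ease off, release and retreat.

Call:
jog_arm:
  increments:
    - [[0,0,-0.004,0,0,0,255],[0,0,0,0,0,0,255],[0,0,0,0,0,0,130],[0,0,0,0,0,0,130],[0,0,0,0,0,0,130],[0,0,0,0,0,0,130],[0,0,0,0,0,0,130],[0,0,0,0,0,0,130]]

```text
clock: 18.0
tcp_pos: [0.4773, -0.1557, 0.0423]
orientation: [0.0, 0.557, 0.83, -0.0]
wrist_force: [0.7, -1.2, -0.4]
finger_gap: 0.0417
grip_force: 0.0
```

Call:
jog_arm:
  increments:
    - [[0,0,-0.03,0,0,0,130],[0,0,-0.06,0,0,0,130],[0,0,-0.1,0,0,0,130],[0,0,-0.15,0,0,0,130],[0,0,-0.15,0,0,0,130],[0,0,-0.15,0,0,0,130],[0,0,0,0,0,0,130],[0,0,0,0,0,0,130],[0,0,0,0,0,0,130]]

```text
clock: 18.9
tcp_pos: [0.4766, -0.1552, 0.2015]
orientation: [-0.001, 0.557, 0.83, -0.0]
wrist_force: [-0.3, -0.3, -0.4]
finger_gap: 0.0419
grip_force: 0.0
```

Run:
```python
from h import *
c=cam('wrist');c['pixels']=c['pixels'].copy();raw=dict(c,pixels=c['pixels'].copy())
z=zpose([.478,-.156,np.radians(22.3)])
draw(c,rect(.012,.05,.068)+rect(.083,.083,.038),z,(0,255,0))
im=np.hstack([raw['pixels'][60:280,240:440],c['pixels'][60:280,240:440]])
cv2.imwrite('pics/done.png',cv2.resize(im[:,:,::-1],None,fx=2,fy=2,interpolation=cv2.INTER_CUBIC))
for h in (.068,.086):
  v,e=edgefit(raw,rect(.012,.05,h),[(.468,.488),(-.166,-.146),(.33,.45)],zpose);print(h,v.round(4),e)
print(env.get_state())
```

```text
0.068 [ 0.478  -0.1556  0.399 ] -12.0
0.086 [ 0.4767 -0.1532  0.3752] -12.0
{'clock': 18.95, 'joint_pos': array([-4.74794984e-01,  1.83943618e-01, -1.98366630e-01,  1.19054142e+00,
       -6.45035851e-04,  7.07670607e-01]), 'qvel': array([ 0.0004704 ,  0.00772909, -0.00429037,  0.00117772, -0.00027181,
       -0.00024719]), 'tau': array([ 1.59078185e-02, -4.07018280e+01,  2.97288483e+01, -5.91665666e-03,
       -2.34018153e-03,  1.61854683e-05]), 'tcp_pos': array([ 0.47638421, -0.15513571,  0.20106979]), 'orientation': array([-9.83242847e-04,  5.57384381e-01,  8.30253872e-01, -4.39723340e-04]), 'wrist_force': array([-0.00689776, -0.35444165, -0.63639796]), 'ft_torque': array([ 0.01102561, -0.04499726, -0.00033633]), 'grip_force': 0.0, 'finger_gap': 0.041942011494630255}
```

View pics/done.png

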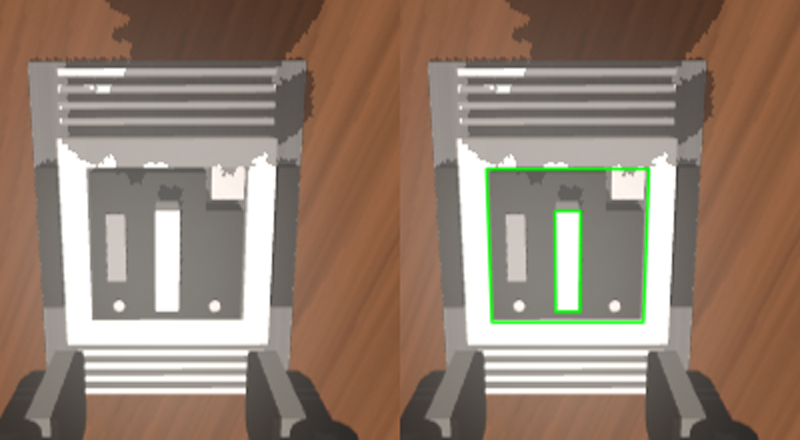

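The module lies flush in the bay with the block showing in its notch (upper right), and the rib matches its seated height of 68 mm. I hand in.

```bash
python3 -c "
from h import *
print(ticket.hand_in())"
```

```text
the job is handed in; nothing more can be done
None
```

The notched module is out of the stand and seated flush in the bay, with its notch over the coding block. It has been released with the gripper clear above it, and the job was handed in at about 19 s on the robot's clock.

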